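# Find the heavier press roller and present it to the loading pad

## Task

Two look-alike press rollers stand on the rubber mat: lift first the left one (robot's left, +y) and then the right one about a hand's breadth off the mat for a moment to feel which is heavier, setting each one that you do not keep back upright on the mat. Then take the heavier roller, hold it upright in the air and push the side of its sleeve gently against the white spring pad of the grey loading station, until the pad is in about half way, with the lighter roller standing on the mat. Finish while still holding it there: do not let go; knock over neither roller and leave everything else on the bench where it is.

Things in the scene. Friction and masses are not known exactly. Their poses are not given: they have to be found in the camera images.
- roller_left: press roller standing on end: tan gum-rubber sleeve, diameter 46 mm, 85 mm tall, with a steel journal (20 mm, 15 mm tall) on top. Two look alike; a core sealed inside (1.5 mm of play) makes one 0.40 to 0.48 kg, the other 0.20 to 0.27 kg; which is which changes. Origin: centre of the underside, z up the axis. Grip round the sleeve. Stands on the robot's left (+y), about 130 to 220 mm from the other.
- roller_right: press roller standing on end: tan gum-rubber sleeve, diameter 46 mm, 85 mm tall, with a steel journal (20 mm, 15 mm tall) on top. Two look alike; a core sealed inside (1.5 mm of play) makes one 0.40 to 0.48 kg, the other 0.20 to 0.27 kg; which is which changes. Origin: centre of the underside, z up the axis. Grip round the sleeve. Stands on the robot's right (-y).
- mat: black rubber mat fixed to the bench, 170 mm (its x) by 330 mm (its y), 6 mm thick; origin at the centre of its underside. The rollers stand on it, a tin and a cap between them; it is turned by at most 0.2 rad.
- station: grey loading station fixed to the bench: block 75 mm wide, 160 mm high, on a plate 130 by 110 mm, with a white spring pad on a barrel that sticks out towards its own -x (towards the robot, turned by up to 0.35 rad). Origin at the underside, below the block's front face; the pad's face is 80 mm and the barrel's tip 40 mm in front.
- pad_face (a point): centre of the front face of the white pad (disc 40 mm in diameter, 8 mm thick), 120 mm above the bench; it moves with the pad. The axes are the station's: the pad faces -x and is pushed in towards +x.
- pad (a joint): how far the spring pad is pushed in: 0 fully out, 0.020 m on its stop; spring 300 N/m, so about 3 N half way.
- tin: small round metal polish tin on the mat between the rollers, 50 mm in diameter, 20 mm high, origin at its underside. To be left alone.
- cap: white plastic cap on the mat, 30 mm in diameter, 16 mm high, origin at its underside. To be left alone.
- brush: wooden brush lying on the bench, left of and nearer to the robot than the mat, under 40 mm high. To be left alone.
- hammer: hammer lying at the robot's right. To be left alone.
- spray_can: spray can, 64 mm in diameter, 190 mm tall, at the far right. To be left alone.
Not all that is in view belongs to the job. Leave any purple look-alike of the roller_left alone.

How it is judged:
On the way, in this order (a step that is already met when the one before it is completed fails the run):
1. the left roller is lifted at least 30 mm off the mat, the right one standing on it (height (world z) of roller_left above 0.036 m and contact force between roller_left and the fingers above 1 N and contact force between roller_right and mat above 1 N and contact force between roller_right and the arm below 0.2 N and contact force between roller_right and the fingers below 0.2 N and angle between roller_right's own z axis and vertical below 0.1 rad), for 0.2 s.
2. with the left roller back upright on the mat, the right roller is lifted at least 30 mm (height (world z) of roller_right above 0.036 m and contact force between roller_right and the fingers above 1 N and contact force between roller_left and mat above 1 N and contact force between roller_left and the arm below 0.2 N and contact force between roller_left and the fingers below 0.2 N and angle between roller_left's own z axis and vertical below 0.1 rad), for 0.2 s.
At the end, for the whole second after the job is handed in: Heavier roller held still in the fingers, underside over 30 mm above the bench, upright within 0.3 rad, its side pushing the pad in by 5 to 16.5 mm; the lighter one (1 to 3.2 N on the mat) untouched, at rest and upright within 0.1 rad on the mat (((height (world z) of roller_left above 0.03 m and angle between roller_left's own z axis and vertical below 0.3 rad and contact force between roller_left and the fingers above 1 N and contact force between roller_left and mat below 0.1 N and linear speed of roller_left below 0.03 m/s and contact force between roller_left and station above 0.7 N and value of joint pad between 0.005 and 0.0165 m and contact force between roller_right and mat between 1 and 3.2 N and contact force between roller_right and the arm below 0.2 N and contact force between roller_right and the fingers below 0.2 N and angle between roller_right's own z axis and vertical below 0.1 rad and linear speed of roller_right below 0.02 m/s) or (height (world z) of roller_right above 0.03 m and angle between roller_right's own z axis and vertical below 0.3 rad and contact force between roller_right and the fingers above 1 N and contact force between roller_right and mat below 0.1 N and linear speed of roller_right below 0.03 m/s and contact force between roller_right and station above 0.7 N and value of joint pad between 0.005 and 0.0165 m and contact force between roller_left and mat between 1 and 3.2 N and contact force between roller_left and the arm below 0.2 N and contact force between roller_left and the fingers below 0.2 N and angle between roller_left's own z axis and vertical below 0.1 rad and linear speed of roller_left below 0.02 m/s))); the arm keeps its last pose, push and grip.
It fails at once if a bystander is moved by more than 30 mm (distance of any of tin, cap, brush, hammer, spray_can from where it was at the start of the episode above 0.03 m).
It fails at once if a roller is knocked over or tipped by more than 0.7 rad (angle between any of roller_left, roller_right's own z axis and vertical above 0.7 rad).
It fails at once if a roller is pushed against the station with more than 20 N (contact force between any of roller_left, roller_right and station above 20 N).
It also fails if it takes over 64 s, if anything falls off the work surface, if the arm or the gripper's body presses on something with over 40 N, if the wrist force passes 120 N, or if a joint passes its speed limit or range.

## Robot

A 7-joint arm with a two-finger parallel gripper is mounted at the origin on the work surface. World frame = base frame: x ahead of the robot, y to its left, z up, the work surface at z = 0. Lengths are in m, angles in rad, forces in N, time in s.
With the tool pointing down it reaches from about 0.425 to 0.925 m from the base axis. Payload 6.8 kg.
Tool frame: the origin (TCP) lies between the finger pads; the fingertips stand 17 mm ahead of it and the grasp point (between the pads) lies 2 mm behind it; z points along the fingers, x is the direction in which the jaws open and shut, and the axes are right-handed (so a half turn about z gives the same grasp; the last joint's range is limited). The gripper opens to 85 mm and grips with 20 to 120 N. Pads are 22 mm wide; open, the fingers measure 114 mm over their backs; the gripper's body (76 mm by 85 mm) begins 54 mm behind the grasp point. The pads swing forward as they close: fully open they stand 13 mm farther back than shut.
Start: joints at [1.064, 0.477, 0.022, 1.555, -0.011, 1.109, -0.083], TCP at [0.262, -0.622, 0.248] pointing down, gripper open.
Joint ranges: [-2.96, 2.96], [-0.34, 2.1], [-1.41, 1.46], [0.24, 2.44], [-1.37, 4.51], [0.17, 1.92], [-2.96, 2.96]. Speed limits (rad/s): [2.39, 2.39, 3.14, 3.14, 3.14, 3.14, 3.14].

## Interface

Orientations are given as a unit quaternion [w, x, y, z].
In Python, from station import readout, read_camera, get_calibration, bot, models gives the robot as it stands.
- The arm moves only by the tool carry_out, never from a script. Its argument "deltas" is a list of rows, each a list of 2 entries, a list of its own where there are three numbers: the shift along the tool's x, y, z in cm, then the turn about the tool's z in degrees. A call has 1 to 10 rows; each row is the pose to reach, as a shift and turn from the pose measured when the call began, along the tool's axes at that moment; what a row does not reach only later rows make up. A row lasts 1/8 s, in which the tool goes at most 62.5 mm and 10.7 degrees, less where a joint would pass 70% of its speed; a pose out of reach is approached as far as the arm can. A call with a gripper value outside its range is refused whole. "hand" is the opening, from 0 (shut) to 1 (fully open), set as the call begins (left out, the last holds). The fingers move at their own pace and stop on an object; "newtons" is the grip in N (left out, the last holds). Time passes only in rows, so rows that repeat a pose let the fingers close. It gives the time, the measured TCP pose, the force and the opening at its end, in the units of the state.
- readout.get_obs(): the state, without advancing time (a new reading comes with each control period).
- read_camera(name): name is "scene" or "top" or "wrist"; returns the picture (384x512x3 uint8, red, green, blue); there is no depth.
- get_calibration(name): a dict with "fov_y" (degrees; the focal length in pixels is half the picture's height over the tangent of half this angle, whatever the lens; pixels are square), "cx", "cy" (the principal point, pixels), "world_from_camera" (4x4, takes a point from camera to world coordinates). Camera axes: x right, y down, z forward; pixel columns grow to the right and rows downward; lengths in m; the calibration is good to about 2 mm. A picture is of the moment at which its call begins: read the wrist's pose just before it. get_calibration takes no time and is no camera call; for the wrist camera it gives the pose at the moment of the call.
- bot.hand_in(): hands the job in, once; it reports no verdict.
Trained networks look in the newest picture that a camera, given by its name, has taken for a name from the list of things; names that differ only in an ending like _2 or _b are one class to them, and where a whole thing is asked for, a point or a joint stands for the part that bears it (a point fixed in the world has none). Each returns a list of dicts, best first, with "score" (0 to 1); they miss things now and then, are a little off and sometimes report something else, mostly with a low value. They report only what shows in the picture. A call takes as long as a camera call. They do not tell look-alikes from the thing itself.
- models.spot_in(query, camera): "centre" ([row, column] in pixels, amid what is visible of it).
The state is a dict: "t": time; "q": joint angles; "joint_vel": joint speeds; "joint_torque": joint torques, N m; "eef_pos": TCP position; "tool_rot": TCP orientation; "contact_force": force on the tool from outside, world axes, zero at the start; "torque": the same for the moment, N m; "gripper_width": opening from 0.0 (shut) to 1.0 (fully open).
Only numpy, scipy, OpenCV 4.12 (cv2) and the standard library are available. Lean on these libraries where they do the work, as an engineer would, in place of code of your own. Each camera call takes 0.05 s, during which the arm holds its last target. There are 200 camera calls.

## Working session

There is one attempt and no reset: what is moved stays moved. The work goes in short steps, Python scripts to look and compute and a tool call to move; the robot and the scene stay as the last step left them, time stands still between calls to the robot, and variables do not carry over. Pictures are saved under pics/ and viewed, about 8 in all and at most 12, crops included, and the job is handed in when it is done.

Besides the shell and the picture viewer there is one more tool, called after "Call:" as name([rows], argument=value, ...), one row to a line, values as JSON. carry_out: Moves the arm, as the interface text tells. Its arguments: {"type":"object","properties":{"deltas":{"type":"array"},"hand":{"type":"number"},"newtons":{"type":"number"}},"required":["deltas"]}

```bash
mkdir -p pics; ls
python3 - <<'E'
from station import readout, read_camera, get_calibration, bot, models
import cv2,numpy as np
o=readout.get_obs(); print({k:np.round(v,3).tolist() for k,v in o.items()})
ims=[]
for c in("scene","top"):
    im=read_camera(c); ims.append(im[:,:,::-1]); k=get_calibration(c); print(c,k["fov_y"],k["cx"],k["cy"],np.round(k["world_from_camera"],3).tolist())
    for n in("roller_left","mat","station","pad_face","tin","cap","brush","hammer","spray_can"):
        print(n,[(np.round(d["centre"]).tolist(),round(d["score"],2)) for d in models.spot_in(n,c)])
cv2.imwrite("pics/scene.png",ims[0]);cv2.imwrite("pics/top.png",ims[1])
E
```

```text
pics
{'t': 0.0, 'q': [1.064, 0.478, 0.022, 1.556, -0.011, 1.109, -0.083], 'joint_vel': [-0.002, -0.001, -0.0, 0.0, 0.0, -0.0, 0.001], 'joint_torque': [-0.001, -59.646, 1.607, -28.121, 0.012, 0.009, 0.0], 'eef_pos': [0.262, -0.622, 0.247], 'tool_rot': [-0.0, 0.833, -0.553, -0.001], 'contact_force': [-0.051, 0.352, -0.392], 'torque': [0.009, -0.031, -0.01], 'gripper_width': 1.0}
scene 50.394672271319905 253.71812829953475 183.90894466892118 [[0.137, 0.77, -0.623, 1.154], [0.99, -0.101, 0.093, -0.168], [0.009, -0.629, -0.777, 0.898], [0.0, 0.0, 0.0, 1.0]]
roller_left [([152.0, 254.0], 0.85), ([192.0, 263.0], 0.68)]
mat [([218.0, 225.0], 0.68)]
station [([233.0, 404.0], 0.63)]
pad_face [([157.0, 370.0], 0.53), ([192.0, 393.0], 0.52)]
tin [([195.0, 226.0], 0.56)]
cap [([224.0, 224.0], 0.62)]
brush [([157.0, 369.0], 0.71)]
hammer [([195.0, 127.0], 0.69)]
spray_can [([240.0, 109.0], 0.56)]
top 49.207511650899036 259.6502261700814 191.24901544763736 [[-0.026, -0.996, 0.086, 0.401], [-1.0, 0.026, 0.0, -0.063], [-0.003, -0.086, -0.996, 1.144], [0.0, 0.0, 0.0, 1.0]]
roller_left [([191.0, 252.0], 0.83), ([248.0, 256.0], 0.65)]
mat [([182.0, 283.0], 0.81)]
station [([122.0, 127.0], 0.67)]
pad_face [([148.0, 128.0], 0.61)]
tin [([199.0, 290.0], 0.78)]
cap [([167.0, 295.0], 0.66)]
brush [([236.0, 130.0], 0.83)]
hammer [([225.0, 388.0], 0.66)]
spray_can [([128.0, 401.0], 0.92)]
```

View pics/scene.png

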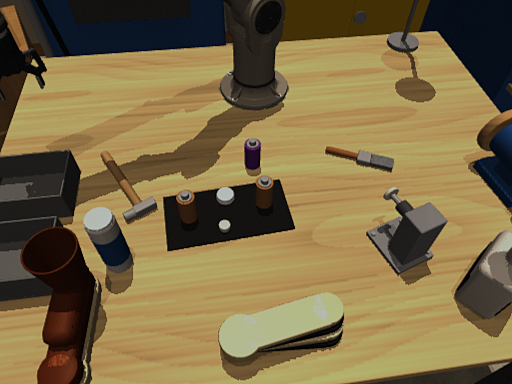

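View pics/top.png

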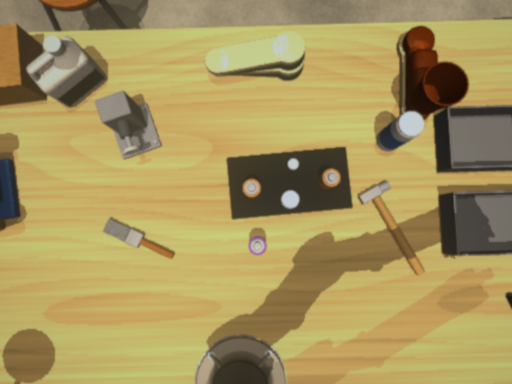

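Top: tan rollers at about (187,251) left and (177,331) right; tin (199,290), cap (163,293), purple decoy (245,257), station pad near (148,128). I'll refine these by fitting overlays.

```bash
cat > h.py <<'E'
from station import readout, read_camera, get_calibration, bot, models
import cv2,numpy as np
def K(c):
    k=get_calibration(c); f=192/np.tan(np.radians(k["fov_y"])/2)
    return f,k["cx"],k["cy"],np.array(k["world_from_camera"])
def proj(P,k):
    f,cx,cy,T=k; p=(np.atleast_2d(P)-T[:3,3])@T[:3,:3]
    return np.c_[f*p[:,0]/p[:,2]+cx,f*p[:,1]/p[:,2]+cy]
def ray(row,col,z,k):
    f,cx,cy,T=k; d=T[:3,:3]@[(col-cx)/f,(row-cy)/f,1]
    return T[:3,3]+d*(z-T[2,3])/d[2]
def circ(x,y,z,r,n=40):
    a=np.linspace(0,2*np.pi,n); return np.c_[x+r*np.cos(a),y+r*np.sin(a),0*a+z]
E
cat > fit.py <<'E'
from h import *
from scipy.optimize import minimize
im={c:cv2.imread(f"pics/{c}.png") for c in("scene","top")}; k={c:K(c) for c in im}
def hulls(x,y,kk):
    return [cv2.convexHull(np.float32(proj(np.r_[circ(x,y,a,r),circ(x,y,b,r)],kk))) for a,b,r in((.006,.091,.023),(.091,.106,.01))]
S=8
def sil(x,y,c,o):
    m=np.zeros((80*S,80*S),np.uint8)
    for h in hulls(x,y,k[c]): cv2.fillConvexPoly(m,np.int32(((h[:,0]-o+.5)*S).round()),255)
    return cv2.resize(m,(80,80),interpolation=cv2.INTER_AREA)/255.
out={}
for n,g in(("L",(187,251)),("R",(177,331))):
    p0=ray(*g,.106,k["top"])[:2]; D={}
    for c in im:
        u=proj([*p0,.05],k[c])[0].round()-40; i=u.astype(int)
        crop=im[c][i[1]:i[1]+80,i[0]:i[0]+80].astype(int)
        fg=((crop.max(2)>45)).astype(float)
        D[c]=(u,fg)
    def cost(p,cs=("scene","top")):
        s=0
        for c in cs:
            m=sil(*p,c,D[c][0]); reg=cv2.dilate((sil(*p0,c,D[c][0])>0).astype(np.uint8),np.ones((9,9)))
            s+=(abs(m-D[c][1])*reg).sum()/m.sum()
        return s
    for cs in(("scene",),("top",),("scene","top")):
        r=minimize(cost,p0,args=(cs,),method="Nelder-Mead",options=dict(initial_simplex=[p0,p0+[.008,0],p0+[0,.008]],xatol=2e-4))
        print(n,cs,r.x.round(4),round(r.fun,3))
    out[n]=r.x
E
python3 - <<'E'
exec(open('fit.py').read())
for n,g,z in(("tin",(199,290),.026),("cap",(164,293),.022),("purple",(245,257),.1),("pad",(148,128),.12),("brush",(236,130),.02)):
    print(n,ray(*g,z,k["top"])[:2].round(3))
t=im["top"];s=im["scene"];v={}
def ov(c,o,w,h,S,lines):
    z=cv2.resize(im[c][o[1]:o[1]+h,o[0]:o[0]+w],None,fx=S,fy=S,interpolation=cv2.INTER_CUBIC)
    for l in lines: cv2.polylines(z,[np.int32(((l.reshape(-1,2)-o+.5)*S).round())],False,(0,255,0),1)
    return z
ls={c:[h for n in out for h in hulls(*out[n],k[c])] for c in im}
a=ov("top",(225,140),133,80,3,ls["top"]);b=ov("scene",(160,130),133,120,3,ls["scene"])
d=ov("top",(85,85),80,80,5,[]);e=ov("scene",(360,180),80,40*2+12,5,[])
A=np.vstack([a,b]);B=np.vstack([d[:,:400],e[:,:400]]);
H=max(len(A),len(B)); A=cv2.copyMakeBorder(A,0,H-len(A),0,0,0);B=cv2.copyMakeBorder(B,0,H-len(B),0,0,0)
I=np.hstack([A,B]); print(I.shape); q=min(1,600/H); cv2.imwrite("pics/ov.png",cv2.resize(I,None,fx=q,fy=q))
E
```

```text
L ('scene',) [ 0.4739 -0.0381] 0.464
L ('top',) [ 0.5131 -0.0324] 1.351
L ('scene', 'top') [ 0.4883 -0.0401] 1.973
R ('scene',) [ 0.4991 -0.2486] 0.464
R ('top',) [ 0.5315 -0.2528] 1.249
R ('scene', 'top') [ 0.5078 -0.2478] 1.8
tin [ 0.475 -0.143]
cap [ 0.57  -0.155]
purple [ 0.359 -0.053]
pad [0.606 0.26 ]
brush [0.388 0.286]
(860, 799, 3)
```

View pics/ov.png

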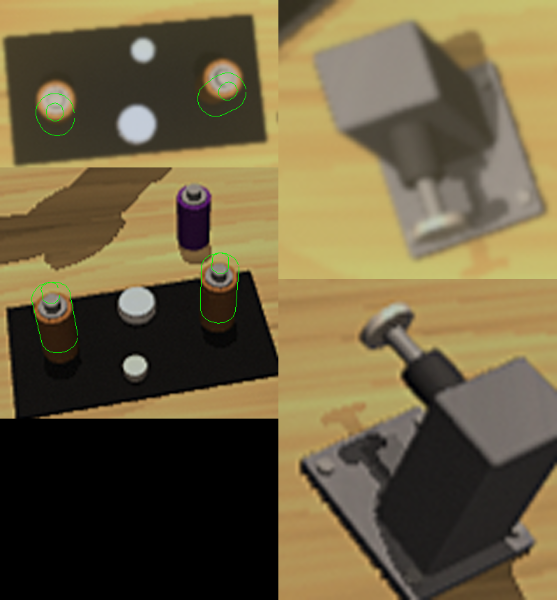

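Run:
```python
from h import *
kt,ks=K("top"),K("scene")
for n,t,s in(("L",(186.8,252.2),(178,264.1)),("R",(176.8,331.5),(193.3,184.4))):
    print(n,ray(*t,.106,kt).round(4),ray(*s,.106,ks).round(4))
im=cv2.imread("pics/top.png").astype(int); hs=cv2.cvtColor(im.astype(np.uint8),cv2.COLOR_BGR2HSV)
for n,(r,c) in(("L",(187,252)),("R",(177,331))):
    w=im[r-14:r+15,c-14:c+15]; print(n);print(w[14].max(1),w[:,14].max(1))
    m=(w.max(2)>95); y,x=np.nonzero(m); print(m.sum(),(y.min()+y.max())/2+r-14,(x.min()+x.max())/2+c-14,y.mean()+r-14,x.mean()+c-14,np.ptp(x),np.ptp(y))
    p=ray(*( (y.mean()+r-14),(x.mean()+c-14)),.085,kt); print(p.round(4))
# mat corners
m=((im.max(2)<85)*255).astype(np.uint8)[130:240,215:365]; 
m=cv2.morphologyEx(m,cv2.MORPH_CLOSE,np.ones((25,25)));cs=max(cv2.findContours(m,0,1)[0],key=cv2.contourArea)
b=cv2.boxPoints(cv2.minAreaRect(cs)); print(np.array([ray(q[1]+130,q[0]+215,.006,kt)[:2] for q in b]).round(3))
# station points: pad face top view, scene pad
for rc,z in(((148.5,129),.14),): print(ray(*rc,z,kt).round(4))
```

```text
L [ 0.5028 -0.0447  0.106 ] [ 0.5038 -0.044   0.106 ]
R [ 0.5226 -0.2428  0.106 ] [ 0.5267 -0.245   0.106 ]
L
[ 63  64  63  69 113 176 197 198 190 176 182 190 193 194 194 193 184 166
 181 194 198 187 137  84  60  56  55  56  56] [ 60  56  54  54  65 106 159 188 190 185 177 182 188 192 194 197 193 176
 162 184 188 184 191 170 114  79  65  59  58]
301 187.5 251.0 187.63787375415282 251.1495016611296 18 19
[ 0.5028 -0.0416  0.085 ]
R
[ 53  53  58  60  76 125 169 164 175 180 157 135 169 189 191 189 187 185
 180 174 183 191 181 127  74  58  56  56  57] [ 56  55  55  55  72 128 181 191 185 170 158 175 184 188 191 192 182 160
 158 180 183 179 181 151  97  64  56  55  55]
294 177.5 331.0 177.25850340136054 331.02721088435374 18 19
[ 0.5239 -0.2452  0.085 ]
[[ 0.593  0.025]
 [ 0.616 -0.302]
 [ 0.451 -0.31 ]
 [ 0.429  0.013]]
[0.6008 0.2513 0.14  ]
```

```bash
cat >> h.py <<'E'
from scipy.spatial.transform import Rotation as R
def go(p,jaw=None,o=None):
    "cm shift in tool axes (and turn deg) from the measured pose to TCP p, jaw axis at angle jaw (deg, mod 180)"
    o=o or readout.get_obs(); w,x,y,z=o["tool_rot"]; M=R.from_quat([x,y,z,w]).as_matrix()
    d=M.T@(np.array(p)-o["eef_pos"])*100; a=np.degrees(np.arctan2(M[1,0],M[0,0])); t=0 if jaw is None else -((jaw-a+90)%180-90)
    print("t",round(o["t"],2),"pos",np.round(o["eef_pos"],4),"jaw",round(a,1),"F",np.round(o["contact_force"],2),"w",round(o["gripper_width"],3),"-> shift",d.round(2),"turn",round(t,1))
E
python3 - <<'E'
from h import *
kt,ks=K("top"),K("scene")
def tri(t,s):
    A=[];
    for (r,c),k in((t,kt),(s,ks)):
        f,cx,cy,T=k;d=T[:3,:3]@[(c-cx)/f,(r-cy)/f,1];A.append((T[:3,3],d/np.linalg.norm(d)))
    (p,u),(q,v)=A;m=np.linalg.lstsq(np.c_[u,-v],q-p,rcond=None)[0];a,b=p+m[0]*u,q+m[1]*v
    print(((a+b)/2).round(4),"gap",round(np.linalg.norm(a-b)*1e3,1))
tri((148.6,130.6),(193.2,390.4))
for rc in((148.6,130.6),):print(ray(*rc,.13,kt).round(4))
print(ray(193.2,390.4,.12,ks).round(4))
# plate corners top, z~.01
P=[ray((y)/3.49+85,(x-279)/3.49+85,.01,kt) for x,y in((415,257),(545,212),(495,65))]
print(np.round(P,3)); 
for a,b in((0,1),(1,2)): d=P[b]-P[a];print(np.linalg.norm(d),np.degrees(np.arctan2(d[1],d[0])))
P=[ray((y-279)/3.49+180,(x-279)/3.49+360,.01,ks) for x,y in((303,463),(413,600),(533,545))]
print(np.round(P,3)); 
for a,b in((0,1),(1,2)): d=P[b]-P[a];print(np.linalg.norm(d),np.degrees(np.arctan2(d[1],d[0])))
go([.503,-.043,.2],-71)
E
```

```text
[0.6034 0.2509 0.1215] gap 4.2
[0.6024 0.2505 0.13  ]
[0.6024 0.2495 0.12  ]
[[0.599 0.306 0.01 ]
 [0.632 0.204 0.01 ]
 [0.751 0.243 0.01 ]]
0.10732961911108013 -72.08821311715916
0.1253625867931355 18.092636347753047
[[0.64  0.204 0.01 ]
 [0.756 0.245 0.01 ]
 [0.727 0.344 0.01 ]]
0.12346934372071865 19.256303502963938
0.10368121809278652 106.54722652482859
t 1.0 pos [ 0.2621 -0.622   0.2483] jaw -67.2 F [ 0.76 -0.27 -0.2 ] w 0.998 -> shift [-44.01 -44.68   4.83] turn 3.8
```

Call:
carry_out([
  [[-4,-4,0],5],
  [[-8,-8,0],5],
  [[-12,-12,0],5],
  [[-16,-16,0],5],
  [[-20,-20,0],5],
  [[-24,-24,0],5],
  [[-28,-28,0],5],
  [[-32,-32,0],5],
  [[-36,-36,0],5],
  [[-40,-40,0],5],
], hand=1, newtons=40)

```text
t: 2.25
eef_pos: [0.476, -0.0965, 0.2487]
tool_rot: [-0.0, 0.808, -0.589, 0.001]
contact_force: [0.2, 0.4, 0.1]
gripper_width: 0.999
```

```bash
python3 -c "
from h import *
go([.503,-.043,.064],-72)"
```

```text
t 2.25 pos [ 0.476  -0.0965  0.2487] jaw -72.2 F [0.24 0.36 0.07] w 0.999 -> shift [-4.28 -4.19 18.47] turn -0.2
```

Call:
carry_out([
  [[-2,-2,0],0],
  [[-4.3,-4.2,0],0],
  [[-4.3,-4.2,0],0],
  [[-4.3,-4.2,2],0],
  [[-4.3,-4.2,4],0],
  [[-4.3,-4.2,4],0],
  [[-4.3,-4.2,4],0],
])

```text
t: 3.12
eef_pos: [0.5031, -0.0433, 0.2095]
tool_rot: [-0.0, 0.808, -0.589, 0.001]
contact_force: [0.5, 0.0, 0.8]
gripper_width: 1.001
```

Run:
```python
from h import *
go([.503,-.043,.064],-72)
k=K("wrist");im=read_camera("wrist")[:,:,::-1].copy()
print([(np.round(d["centre"]).tolist(),round(d["score"],2)) for d in models.spot_in("roller_left","wrist")])
for z,r in((.091,.023),(.106,.01)): cv2.polylines(im,[np.int32(proj(circ(.503,-.043,z,r),k).round())],True,(0,255,0),1)
cv2.imwrite("pics/w1.png",im)
```

```text
t 3.12 pos [ 0.5031 -0.0433  0.2095] jaw -72.2 F [0.49 0.03 0.75] w 1.001 -> shift [-0.05  0.03 14.55] turn -0.2
[([188.0, 253.0], 0.88), ([315.0, 223.0], 0.81)]
```

View pics/w1.png

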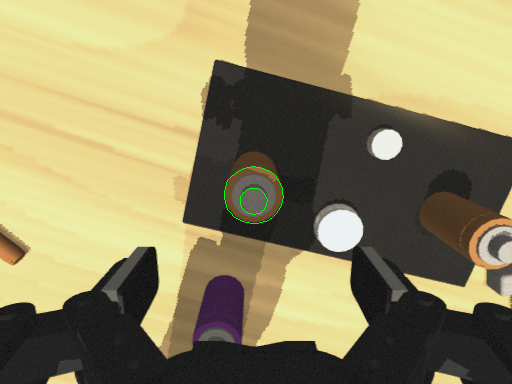

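The wrist view shows the left roller at about (190,253), inside the overlay. The decoy sits behind it and the right roller is at (245,495). Next I descend.

Call:
carry_out([
  [[0,0,3],0],
  [[0,0,6],0],
  [[0,0,9],0],
  [[0,0,12],0],
  [[0,0,14],0],
  [[0,0,14.5],0],
  [[0,0,14.5],0],
])

```text
t: 4.1
eef_pos: [0.5043, -0.0431, 0.0653]
tool_rot: [-0.001, 0.808, -0.589, 0.002]
contact_force: [-0.2, 0.4, 0.8]
gripper_width: 1.005
```

Call:
carry_out([
  [[0,0,0],0],
  [[0,0,0],0],
  [[0,0,0],0],
  [[0,0,0],0],
  [[0,0,0],0],
  [[0,0,0],0],
  [[0,0,0],0],
  [[0,0,0],0],
], hand=0, newtons=40)

```text
t: 5.1
eef_pos: [0.5049, -0.0429, 0.0662]
tool_rot: [-0.001, 0.808, -0.589, 0.002]
contact_force: [-0.8, -0.0, 5.4]
gripper_width: 0.535
```

Call:
carry_out([
  [[0,0,-1],0],
  [[0,0,-3],0],
  [[0,0,-5],0],
  [[0,0,-7],0],
  [[0,0,-8],0],
  [[0,0,-8],0],
  [[0,0,-8],0],
  [[0,0,-8],0],
  [[0,0,-8],0],
  [[0,0,-8],0],
])

```text
t: 6.35
eef_pos: [0.5044, -0.0428, 0.1459]
tool_rot: [-0.001, 0.808, -0.589, 0.002]
contact_force: [0.2, -0.6, -2.5]
gripper_width: 0.534
```

Call:
carry_out([
  [[0,0,0],0],
  [[0,0,0],0],
  [[0,0,0],0],
  [[0,0,0],0],
])

```text
t: 6.85
eef_pos: [0.5044, -0.0428, 0.146]
tool_rot: [-0.001, 0.808, -0.589, 0.002]
contact_force: [0.5, -0.3, -2.1]
gripper_width: 0.529
```

Run:
```python
from h import *
for i in range(5): go([.504,-.043,.0662]); im=read_camera("wrist")
cv2.imwrite("pics/w2.png",im[:,:,::-1])
```

```text
t 6.85 pos [ 0.5044 -0.0428  0.146 ] jaw -72.2 F [ 0.53 -0.26 -2.07] w 0.529 -> shift [-0.01  0.08  7.98] turn 0
t 6.9 pos [ 0.5044 -0.0429  0.146 ] jaw -72.2 F [ 0.14  0.3  -2.87] w 0.534 -> shift [-0.02  0.08  7.98] turn 0
t 6.95 pos [ 0.5044 -0.0428  0.1459] jaw -72.2 F [ 0.79 -0.4  -2.11] w 0.534 -> shift [-0.01  0.08  7.97] turn 0
t 7.0 pos [ 0.5044 -0.0428  0.146 ] jaw -72.2 F [ 0.24 -0.4  -2.54] w 0.534 -> shift [-0.01  0.08  7.98] turn 0
t 7.05 pos [ 0.5044 -0.0428  0.1459] jaw -72.2 F [ 0.49 -0.05 -2.41] w 0.533 -> shift [-0.01  0.08  7.97] turn 0
```

View pics/w2.png

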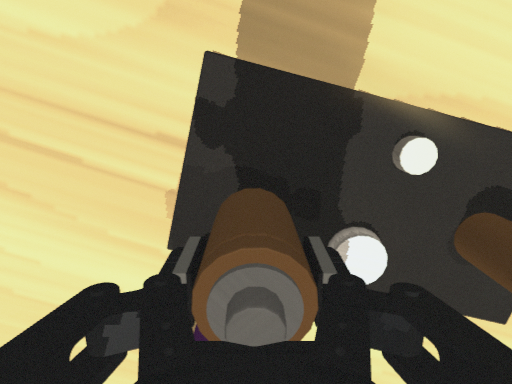

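The left roller is held upright and centred. It reads about 2.4 N, so it looks like the lighter one. I'm setting it back down.

Call:
carry_out([
  [[0,0,2],0],
  [[0,0,4],0],
  [[0,0,6],0],
  [[0,0,7],0],
  [[0,0,7.5],0],
  [[0,0,7.8],0],
  [[0,0,7.9],0],
  [[0,0,8.0],0],
  [[0,0,8.0],0],
])

```text
t: 8.22
eef_pos: [0.5051, -0.0429, 0.0663]
tool_rot: [-0.001, 0.808, -0.589, 0.002]
contact_force: [0.4, -0.1, -1.3]
gripper_width: 0.532
```

```bash
python3 -c "
from h import *
go([.504,-.043,.0662])"
```

```text
t 8.22 pos [ 0.5051 -0.0429  0.0663] jaw -72.2 F [ 0.42 -0.1  -1.25] w 0.532 -> shift [-0.02  0.11  0.01] turn 0
```

Call:
carry_out([
  [[0,0,0.1],0],
  [[0,0,0.1],0],
  [[0,0,0.1],0],
])

```text
t: 8.6
eef_pos: [0.5053, -0.0428, 0.0662]
tool_rot: [-0.001, 0.808, -0.589, 0.003]
contact_force: [-3.4, -0.3, 8.5]
gripper_width: 0.529
```

Call:
carry_out([
  [[0,0,0],0],
  [[0,0,0],0],
  [[0,0,0],0],
  [[0,0,0],0],
  [[0,0,0],0],
  [[0,0,0],0],
], hand=1)

```text
t: 9.35
eef_pos: [0.5053, -0.0428, 0.0662]
tool_rot: [-0.001, 0.808, -0.589, 0.003]
contact_force: [-0.5, 0.2, -1.0]
gripper_width: 1.0
```

Call:
carry_out([
  [[0,0,-2],0],
  [[0,0,-5],0],
  [[0,0,-9],0],
  [[0,0,-13],0],
  [[0,0,-15],0],
  [[0,0,-15],0],
])

```text
t: 10.1
eef_pos: [0.5054, -0.0427, 0.2176]
tool_rot: [-0.002, 0.808, -0.589, 0.004]
contact_force: [0.3, 0.3, -0.3]
gripper_width: 0.997
```

Run:
```python
from h import *
go([.524,-.244,.216],-72)
im=read_camera("scene");print([(np.round(d["centre"]).tolist(),round(d["score"],2)) for d in models.spot_in("roller_left","scene")])
cv2.imwrite("pics/s2.png",im[100:260,150:310,::-1].repeat(3,0).repeat(3,1))
```

```text
t 10.1 pos [ 0.5054 -0.0427  0.2176] jaw -72.2 F [ 0.3   0.25 -0.27] w 0.997 -> shift [19.74  4.39  0.2 ] turn -0.2
[([191.0, 266.0], 0.84), ([157.0, 252.0], 0.65)]
```

View pics/s2.png

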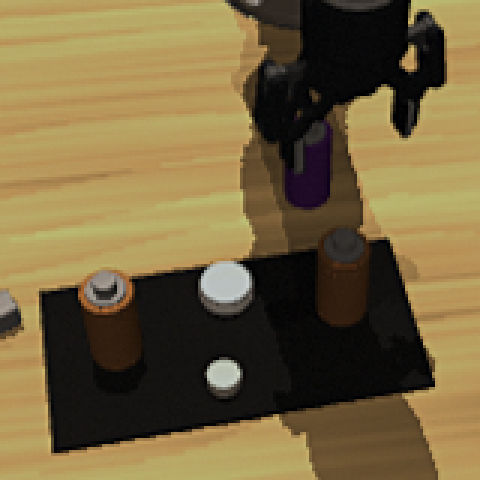

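Both rollers are standing, left at crop (345,280) and right at (110,320), and the tin and cap are undisturbed. Next is the right one.

Call:
carry_out([
  [[4,1,0],0],
  [[8,2,0],0],
  [[12,3,0],0],
  [[16,3.6,0],0],
  [[19.8,4.3,0],0],
  [[19.8,4.3,0],0],
  [[19.8,4.3,0],0],
])

```text
t: 11.08
eef_pos: [0.523, -0.2434, 0.2143]
tool_rot: [-0.001, 0.808, -0.589, 0.001]
contact_force: [0.5, 0.7, 0.1]
gripper_width: 1.0
```

```bash
python3 -c "
from h import *
go([.525,-.244,.065],-72)
k=K('wrist');im=read_camera('wrist')[:,:,::-1].copy()
for z,r in((.091,.023),(.106,.01)): cv2.polylines(im,[np.int32(proj(circ(.525,-.244,z,r),k).round())],True,(0,255,0),1)
cv2.imwrite('pics/w3.png',im)
"
```

```text
t 11.07 pos [ 0.523  -0.2434  0.2143] jaw -72.2 F [0.54 0.73 0.11] w 1.0 -> shift [ 0.12 -0.14 14.93] turn -0.2
```

View pics/w3.png

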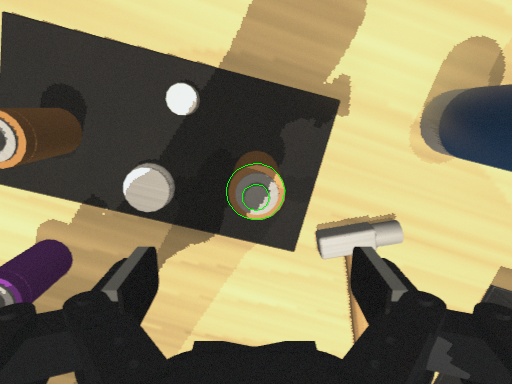

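Call:
carry_out([
  [[0.1,-0.1,3],0],
  [[0.1,-0.1,6],0],
  [[0.1,-0.1,9],0],
  [[0.1,-0.1,12],0],
  [[0.1,-0.1,14],0],
  [[0.1,-0.1,14.9],0],
  [[0.1,-0.1,14.9],0],
])

```text
t: 12.0
eef_pos: [0.5249, -0.2425, 0.0654]
tool_rot: [-0.001, 0.809, -0.588, 0.001]
contact_force: [1.0, -0.3, -0.8]
gripper_width: 0.999
```

Call:
carry_out([
  [[0,0,0],0],
  [[0,0,0],0],
  [[0,0,0],0],
  [[0,0,0],0],
  [[0,0,0],0],
  [[0,0,0],0],
  [[0,0,0],0],
  [[0,0,0],0],
], hand=0, newtons=50)

```text
t: 13.0
eef_pos: [0.5257, -0.2433, 0.0666]
tool_rot: [-0.001, 0.809, -0.588, 0.002]
contact_force: [-0.6, -0.6, 5.8]
gripper_width: 0.532
```

Call:
carry_out([
  [[0,0,-1],0],
  [[0,0,-3],0],
  [[0,0,-5],0],
  [[0,0,-7],0],
  [[0,0,-8],0],
  [[0,0,-8],0],
  [[0,0,-8],0],
  [[0,0,-8],0],
  [[0,0,-8],0],
  [[0,0,-8],0],
])

```text
t: 14.25
eef_pos: [0.5253, -0.2432, 0.1463]
tool_rot: [-0.001, 0.809, -0.588, 0.002]
contact_force: [-0.2, 0.0, -5.1]
gripper_width: 0.527
```

Run:
```python
from h import *
for i in range(5): go([.524,-.244,.16],-72); im=read_camera("scene")
cv2.imwrite("pics/s3.png",im[:,:,::-1])
```

```text
t 14.25 pos [ 0.5253 -0.2432  0.1463] jaw -72.1 F [-0.23  0.03 -5.13] w 0.527 -> shift [ 0.04  0.14 -1.37] turn -0.1
t 14.3 pos [ 0.5253 -0.2432  0.1464] jaw -72.1 F [-0.72  0.15 -3.88] w 0.531 -> shift [ 0.03  0.15 -1.36] turn -0.1
t 14.35 pos [ 0.5254 -0.2432  0.1465] jaw -72.1 F [-0.32  0.88 -4.4 ] w 0.532 -> shift [ 0.03  0.15 -1.35] turn -0.1
t 14.4 pos [ 0.5254 -0.2432  0.1465] jaw -72.1 F [-0.43  0.26 -5.07] w 0.531 -> shift [ 0.03  0.15 -1.35] turn -0.1
t 14.45 pos [ 0.5254 -0.2432  0.1466] jaw -72.1 F [-0.37  0.2  -4.06] w 0.525 -> shift [ 0.03  0.15 -1.34] turn -0.1
```

The right roller reads about 4.5 N, so it is the heavier and I keep it. I'll raise it and carry it to a point in front of the pad.

Call:
carry_out([
  [[0,0,-1],0],
  [[0,0,-3],0],
  [[0,0,-5],0],
  [[0,0,-7],0],
  [[0,0,-8],0],
  [[0,0,-8],0],
  [[0,0,-8],0],
])

```text
t: 15.38
eef_pos: [0.5245, -0.2431, 0.2258]
tool_rot: [-0.001, 0.809, -0.588, 0.001]
contact_force: [-0.8, 0.0, -4.8]
gripper_width: 0.526
```

```bash
python3 -c "
from h import *
go([.525,.224,.222],-72)"
```

```text
t 15.38 pos [ 0.5245 -0.2431  0.2258] jaw -72.1 F [-0.79  0.04 -4.82] w 0.526 -> shift [-44.43 -14.43   0.4 ] turn -0.1
```

Call:
carry_out([
  [[-3,-1,0],0],
  [[-7,-2.3,0],0],
  [[-11,-3.6,0],0],
  [[-15,-4.9,0],0],
  [[-19,-6.2,0],0],
  [[-23,-7.5,0],0],
  [[-27,-8.8,0],0],
  [[-31,-10.1,0],0],
  [[-35,-11.4,0],0],
  [[-38,-12.3,0],0],
])

```text
t: 16.62
eef_pos: [0.5238, 0.1584, 0.2252]
tool_rot: [-0.001, 0.809, -0.588, 0.001]
contact_force: [0.9, -1.0, -5.1]
gripper_width: 0.527
```

```bash
python3 -c "
from h import *
go([.525,.224,.222],-72)"
```

```text
t 16.62 pos [0.5238 0.1584 0.2252] jaw -72.0 F [ 0.89 -0.99 -5.11] w 0.527 -> shift [-6.2  -2.15  0.32] turn 0.0
```

Call:
carry_out([
  [[-3,-1,0],0],
  [[-5,-1.7,0],0],
  [[-6.2,-2.1,0],0],
  [[-6.2,-2.1,2],0],
  [[-6.2,-2.1,5],0],
  [[-6.2,-2.1,8],0],
  [[-6.2,-2.1,10],0],
  [[-6.2,-2.1,10],0],
  [[-6.2,-2.1,10],0],
])

```text
t: 17.75
eef_pos: [0.5253, 0.2238, 0.1259]
tool_rot: [-0.001, 0.809, -0.588, 0.001]
contact_force: [-0.0, -0.3, -4.6]
gripper_width: 0.531
```

Run:
```python
from h import *
for i in range(4):
    go([.579,.243,.125],-72); a=read_camera("scene")
b=read_camera("top")
f=lambda i,r,c:cv2.resize(i[r:r+110,c:c+130,::-1],None,fx=3,fy=3,interpolation=cv2.INTER_CUBIC)
cv2.imwrite("pics/s4.png",np.hstack([f(a,140,310),f(b,80,70)]))
```

```text
t 17.75 pos [0.5253 0.2238 0.1259] jaw -72.0 F [-0.01 -0.29 -4.6 ] w 0.531 -> shift [-0.16 -5.7   0.1 ] turn 0.0
t 17.8 pos [0.5255 0.224  0.1262] jaw -72.0 F [-0.01  0.43 -4.9 ] w 0.527 -> shift [-0.15 -5.67  0.14] turn 0.0
t 17.85 pos [0.5255 0.2241 0.1263] jaw -72.0 F [-0.21  0.64 -4.57] w 0.53 -> shift [-0.14 -5.67  0.16] turn 0.0
t 17.9 pos [0.5255 0.2241 0.1263] jaw -72.0 F [ 0.21 -0.4  -5.49] w 0.526 -> shift [-0.14 -5.68  0.15] turn 0.0
```

View pics/s4.png

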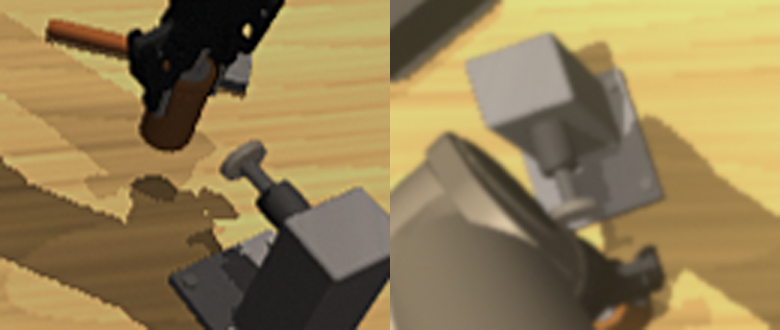

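Call:
carry_out([
  [[-0.1,-1.5,0.1],0],
  [[-0.1,-3,0.1],0],
  [[-0.1,-4,0.1],0],
  [[-0.1,-4.5,0.1],0],
  [[-0.1,-4.8,0.1],0],
  [[-0.1,-5.0,0.1],0],
  [[-0.1,-5.0,0.1],0],
  [[-0.1,-5.0,0.1],0],
])

```text
t: 19.0
eef_pos: [0.5722, 0.2404, 0.1252]
tool_rot: [-0.001, 0.809, -0.588, 0.001]
contact_force: [0.6, 0.8, -4.7]
gripper_width: 0.529
```

```bash
cat > fc.py <<'E'
from h import *
F=[]
for i in range(6): o=readout.get_obs(); F.append(o["contact_force"]); read_camera("scene")
F=np.mean(F,0); a=np.array([.95,.312,0]); print("axial",round(F@a,2),"lat",round(F@[-.312,.95,0],2),"z",F[2].round(2),"s",round((o["eef_pos"]-np.array([.579,.243,0]))@a*1000,1)); go([.579,.243,.125],-72)
E
python3 fc.py
```

```text
axial 0.08 lat -0.07 z -4.6 s -7.1
t 19.3 pos [0.5724 0.2404 0.1252] jaw -72.0 F [ 0.36  0.42 -6.01] w 0.525 -> shift [-0.04 -0.71  0.03] turn 0.0
```

Call:
carry_out([
  [[0,-0.2,0],0],
  [[0,-0.4,0],0],
  [[0,-0.6,0],0],
  [[0,-0.8,0],0],
  [[0,-1,0],0],
  [[0,-1,0],0],
  [[0,-1,0],0],
])

```text
t: 20.18
eef_pos: [0.5817, 0.2435, 0.1252]
tool_rot: [-0.001, 0.809, -0.588, 0.001]
contact_force: [-0.1, 0.1, -3.6]
gripper_width: 0.531
```

```bash
python3 fc.py
```

```text
axial -0.79 lat 0.24 z -4.02 s 2.8
t 20.48 pos [0.5818 0.2435 0.1252] jaw -72.0 F [-1.57  0.35 -4.58] w 0.532 -> shift [-0.04  0.28  0.02] turn 0.0
```

Call:
carry_out([
  [[0,-0.2,0],0],
  [[0,-0.4,0],0],
  [[0,-0.6,0],0],
  [[0,-0.75,0],0],
  [[0,-0.75,0],0],
  [[0,-0.75,0],0],
])

```text
t: 21.22
eef_pos: [0.5887, 0.2457, 0.1252]
tool_rot: [-0.001, 0.809, -0.588, 0.001]
contact_force: [-2.8, -0.1, -3.6]
gripper_width: 0.53
```

```bash
python3 fc.py
python3 - <<'E'
from h import *
a=read_camera("scene");b=read_camera("top")
f=lambda i,r,c,w,h,s:cv2.resize(i[r:r+h,c:c+w,::-1],(390,330),interpolation=cv2.INTER_CUBIC)
cv2.imwrite("pics/s5.png",np.hstack([f(a,150,340,90,76,4),f(a,120,150,160,135,2)]))
E
```

```text
axial -3.27 lat 0.63 z -2.73 s 10.1
t 21.52 pos [0.5888 0.2458 0.1252] jaw -72.0 F [-3.06 -0.71 -3.79] w 0.532 -> shift [-0.04  1.02  0.02] turn 0.0
```

View pics/s5.png

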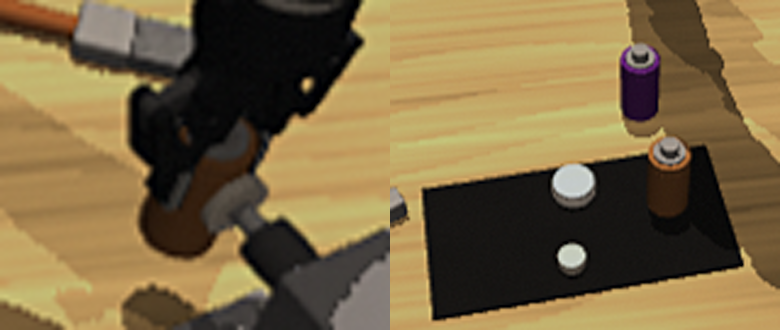

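The sleeve is on the pad with 3.3 N axial, about 10 mm in, and the light roller is upright on the mat. I'll settle briefly, recheck and hand in.

Call:
carry_out([
  [[0,0,0],0],
  [[0,0,0],0],
  [[0,0,0],0],
  [[0,0,0],0],
])

```text
t: 22.12
eef_pos: [0.5888, 0.2458, 0.1252]
tool_rot: [-0.001, 0.809, -0.588, 0.001]
contact_force: [-3.3, -0.6, -2.4]
gripper_width: 0.525
```

```bash
python3 fc.py
python3 - <<'E'
from h import *
o=readout.get_obs(); f=-np.dot(o["contact_force"],[.95,.312,0]); print(f,abs(o["joint_vel"]).max())
F=[]
for i in range(6): F.append(-np.dot(readout.get_obs()["contact_force"],[.95,.312,0])); read_camera("top")
print(np.mean(F))
if 2.2<np.mean(F)<4.3: print(bot.hand_in())
E
```

```text
axial -3.17 lat 0.39 z -3.28 s 10.2
t 22.43 pos [0.5888 0.2458 0.1252] jaw -72.0 F [-3.2  -0.03 -3.37] w 0.527 -> shift [-0.04  1.02  0.01] turn 0.0
3.045747806828466 0.0010758659597314567
3.6122040175853662
the job is handed in; nothing more can be done
None
```

I weighed both rollers and handed the job in at about 23 s of the 64 s. The heavier one, the right roller, is still held in the air against the spring pad.

- **Weighing:** I lifted each roller 80 mm. The left one read about 2.4 N and the right one about 4.5 N. The left roller went back upright on the mat.
- **Final hold:** The underside of the held roller is about 65 mm above the bench. In the last checks the push along the pad's axis was 3.2 to 3.6 N. From the spring rate that is 10.5 to 12 mm of pad travel, and the tool had moved about 10 mm past where it seemed to touch. The arm was still.
- **Surroundings:** The last picture viewed, about 1 s before hand-in, shows the left roller upright on the mat. The tin, cap and purple look-alike appear where they were. I did not measure the brush, hammer or spray can at the end.
- **Disagreement:** With the roller against the pad, the vertical force reading fell from about -4.6 N to about -3 N. I put this down to friction at the pad, but did not confirm it.

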